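# Lock the stencil with the L-slot latch

## Robot

A 6-joint arm with a two-finger parallel gripper is mounted at the origin on the work surface. World frame = base frame: x ahead of the robot, y to its left, z up, the work surface at z = 0. Lengths are in mm, angles in rad, forces in N, time in s.
With the tool pointing down it reaches from about 275 to 850 mm from the base axis. Payload 19 kg.
Tool frame: the origin (TCP) lies midway between the tips of the shut fingers; the grasp point (between the pads) lies 19 mm behind it (manip.pinch_z is the distance from the TCP to the grasp point, in mm); z points along the fingers, y is the line along which they close (so a half turn about z gives the same grasp; the last joint's range is limited). The gripper opens to 85 mm and grips with 20 to 120 N. Pads are 22 mm wide; open, the fingers measure 114 mm over their backs; the gripper's body (76 mm by 85 mm) begins 54 mm behind the grasp point. The pads swing forward as they close: fully open they stand 13 mm farther back than shut.
Start: joints at [1.01, 0.15, 1.437, -0, 1.554, -0.134], TCP at [238.027, 523.386, 231.267] pointing down, gripper open.
Joint ranges: [-2.8, 2.8], [-0.68, 2.1], [0.12, 2.68], [-1.39, 4.53], [0.16, 2.79], [-2.81, 2.81]. Speed limits (rad/s): [1.89, 1.89, 2.22, 3.01, 3.01, 3.01].

## Interface

Orientations are given as a 3x3 rotation matrix whose columns are the frame's x, y, z axes.
In Python, from workcell import manip gives the robot as it stands.
- The arm moves only by the tool jog_arm, never from a script. Its argument "series" is a list of rows, each a list of 7 numbers: the shift along the tool's x, y, z in cm, then the turn, a rotation vector about the tool's x, y, z in rad, then the finger opening in cm, from 0 to 8.54. A call has 1 to 10 rows; each row is the pose to reach, as a shift and turn from the pose commanded when the call began, along the tool's axes at that moment; what a row does not reach only later rows make up. A row lasts 1/12 s, in which the tool goes at most 41.7 mm and 7.16 degrees, less where a joint would pass 70% of its speed; a pose out of reach is approached as far as the arm can. A call with a gripper value outside its range is refused whole. The fingers move at their own pace and stop on an object; "newtons" is the grip in N (left out, the last holds). Time passes only in rows, so rows that repeat a pose let the fingers close. It gives the time, the measured TCP pose, the force, the opening and the grip force at its end, in the units of the state.
- manip.observe(): the state, without advancing time (a new reading comes with each control period).
- manip.get_image(name): name is "scene" or "top" or "wrist"; returns a dict with "frame" (480x640x3 uint8, red, green, blue), "vfov" (degrees; the focal length in pixels is half the picture's height over the tangent of half this angle, whatever the lens; pixels are square), "cx", "cy" (the principal point, pixels), "camera_from_world" (4x4, takes a point from world to camera coordinates). Camera axes: x right, y up, looking along -z (the intrinsics and any distortion apply to the point x, -y, -z); pixel columns grow to the right and rows downward; lengths in mm; the calibration is good to about 2 mm. A picture is of the moment at which its call begins. There is no depth.
- manip.sign_off(): hands the job in; it is judged then, once.
Trained networks look in the newest picture that a camera, given by its name, has taken for a name from the list of things; names that differ only in an ending like _2 or _b are one class to them, and where a whole thing is asked for, a point or a joint stands for the part that bears it (a point fixed in the world has none). Each returns a list of dicts, best first, with "score" (0 to 1); they miss things now and then, are a little off and sometimes report something else, mostly with a low value. They report only what shows in the picture. A call takes as long as a camera call.
- manip.masks_of(camera, target): "mask" (480x640 bool, what is visible of it) and "extent" ([left, top, right, bottom] in pixels, round what is visible of it).
The state is a dict: "time_s": time; "joint_positions": joint angles; "qd": joint speeds; "joint_torque": joint torques, N m; "position": TCP position; "ee_rot": TCP orientation; "wrist_force": force on the tool from outside, world axes, zero at the start; "ft_torque": the same for the moment, N m; "opening": finger opening in mm; "grasp_force": force on a finger pad.
Only numpy, scipy, OpenCV 4.12 (cv2) and the standard library are available. Lean on these libraries where they do the work, as an engineer would, in place of code of your own. Each camera call takes 0.05 s, during which the arm holds its last target. There are 200 camera calls.

## Task

Lock the stencil frame down: with the fingertips, gently push the round red knob along the long leg of its L-shaped slot to the corner, so that the steel bolt slides out over the frame's rim, then push it sideways along the short leg, all the way to its end. Only push the knob: do not pinch it, lift it or pull its pin out of the slot. Leave the jars, the spray can and the brush where they are.

Things in the scene. Friction and masses are not known exactly. Their poses are not given: they have to be found in the camera images.
- jig: Fixed stencil jig. Origin on the table under the latch; x along the slot's long leg, away from the robot (within 0.45 rad) to the stencil, y along the short leg, z up. In mm: board x -100 to 285, y -150 to 190, 8 high; latch housing x -90 to 100, y -45 to 90, flat top 36 high, with a yellow-lined L-slot 18 wide in it; stencil frame x 115 to 275, y -110 to 150, top 16 high.
- slot_start (a point): The pin axis at the closed near end of the long leg, on the plate's top (jig x -55, y 0, z 36 mm).
- slot_corner (a point): The pin's axis at the slot's corner, on the housing's top (jig x 45, y 0, z 36 mm), 100 mm from slot_start. The pin has 3 mm play to each side in the slot, so pushed along the long leg the knob stops at about x 48 mm.
- slot_end (a point): The pin axis at the closed end of the short leg, on the plate's top (jig x 45, y 45, z 36 mm), 45 mm from slot_corner.
- knob: Loose red round knob, black disc on top, 52 mm across, 28 mm high, about 0.2 kg, standing on the housing. A pin 12 mm thick reaches 18 mm down from its middle into the slot, only dropped in. Origin: on the pin's axis, at the head's underside, level with the housing's top; z up. Starts in the near part of the long leg; turns freely; slides with 1 to 3 N and stays where left.
- bolt (a joint): Flat steel bolt under the top plate, sliding along jig x: 0 = drawn in, 0.075 m = farthest out. Starts at 0 to 0.012. The pin pushes it ahead (about 1.2 N) but is not fixed to it; with the knob at the corner it reads about 0.06 and its red-ended tongue, 40 mm wide, covers the frame's near rim. Stays where left.
- bolt_tip (a point): Middle of the upper edge of the bolt's red end, 26 mm above the table.
- paint_jar: Bystander: yellow jar with white cap, 54 mm across, 65 mm high; stands on the table to the right of the jig. Origin: centre of its underside.
- ink_jar: Bystander: blue jar with black cap, 54 mm across, 65 mm high; stands on the table to the right of the jig. Origin: centre of its underside.
- spray_can: Bystander: orange spray can, 64 mm across, 170 mm high, standing on the table to the left of the jig. Origin: centre of its underside.
- brush: Bystander: brush lying on the table to the right of the jig.

How it is judged:
By the outcome, as a careful person would: the job done as asked, in the order asked, and still so for the second after the job is handed in, with the robot touching nothing.
It also fails if it takes over 42 s, if anything falls off the work surface, if the arm or the gripper's body presses on something with over 40 N, if the wrist force passes 120 N, or if a joint passes its speed limit or range.

## Working session

There is one attempt and no reset: what is moved stays moved. The work goes in short steps, Python scripts to look and compute and a tool call to move; the robot and the scene stay as the last step left them, time stands still between calls to the robot, and variables do not carry over. Pictures are saved under pics/ and viewed, at most 10 in all, crops included, and the job is handed in when it is done.

Besides the shell and the picture viewer there is one more tool, called as a command line: name --pt "numbers of a row" for each row, then --argument value for the rest. jog_arm: Moves the arm, as the interface text tells. Its arguments: {"type":"object","properties":{"series":{"type":"array","items":{"type":"array","items":{"type":"number"}}},"newtons":{"type":"number"}},"required":["series"]}

```bash
mkdir -p pics
cat > h.py <<'E'
import numpy as np, cv2
from workcell import manip
def cam(im):
    f=240/np.tan(np.radians(im["vfov"])/2); return f,im["cx"],im["cy"],np.array(im["camera_from_world"])
def ray(im,u,v):
    f,cx,cy,T=cam(im); d=np.array([(u-cx)/f,-(v-cy)/f,-1.]); R=T[:3,:3]
    return -R.T@T[:3,3], R.T@d
def atz(im,u,v,z):
    o,d=ray(im,u,v); return o+d*(z-o[2])/d[2]
def proj(im,p):
    f,cx,cy,T=cam(im); q=T[:3,:3]@np.array(p,float)+T[:3,3]; return np.array([cx+f*q[0]/-q[2],cy-f*q[1]/-q[2]])
def save(im,n): cv2.imwrite("pics/"+n,im["frame"][:,:,::-1])
E
python3 - <<'E'
from h import *
for c in ["top","scene"]:
    im=manip.get_image(c); save(im,c+"1.png")
    print(c,im["vfov"],im["cx"],im["cy"],[k for k in im])
    for n,z in [("knob",28+36),("bolt",26),("jig",8),("spray_can",170),("paint_jar",65),("ink_jar",65),("brush",5)]:
        for r in manip.masks_of(c,n)[:2]:
            v,u=np.nonzero(r["mask"]); print(n,round(r["score"],2),r["extent"],u.mean().round(1),v.mean().round(1),atz(im,u.mean(),v.mean(),z).round(1))
s=manip.observe(); print(s["time_s"],s["ee_rot"],s["opening"])
E
```

```text
top 56.973097672988686 323.6217246236664 243.38663554471745 ['frame', 'vfov', 'cx', 'cy', 'camera_from_world']
knob 0.57 [301.4, 258.3, 333.1, 296.2] 316.0 276.2 [519.4  34.   64. ]
knob 0.39 [134.6, 188.4, 197.4, 245.9] 162.8 219.3 [609.8 302.4  64. ]
bolt 0.71 [212.0, 90.8, 437.7, 330.9] 325.3 207.6 [647.8  20.9  26. ]
bolt 0.7 [316.4, 225.3, 338.4, 256.1] 326.0 237.6 [592.2  18.2  26. ]
jig 0.89 [210.1, 89.6, 434.5, 330.3] 325.3 207.7 [651.5  20.8   8. ]
spray_can 0.83 [132.7, 191.1, 197.9, 244.9] 162.9 219.3 [591.2 264.4 170. ]
paint_jar 0.71 [419.7, 234.6, 456.5, 268.5] 435.8 252.0 [ 567.2 -172.    65. ]
ink_jar 0.72 [406.5, 296.9, 441.0, 329.2] 421.7 312.4 [ 463.2 -147.4   65. ]
brush 0.84 [451.4, 232.3, 481.3, 341.0] 467.5 277.2 [ 529.1 -246.9    5. ]
brush 0.33 [209.7, 86.5, 437.3, 331.0] 325.2 208.0 [651.5  20.9   5. ]
scene 43.480037607981544 332.5233406921182 244.28791930202934 ['frame', 'vfov', 'cx', 'cy', 'camera_from_world']
knob 0.71 [322.1, 204.1, 352.8, 231.5] 337.8 216.0 [530.1  36.2  64. ]
bolt 0.51 [300.3, 235.9, 328.1, 279.9] 318.4 250.6 [599.8  15.6  26. ]
spray_can 0.71 [428.8, 241.5, 478.0, 306.7] 452.7 271.9 [645.1 279.6 170. ]
paint_jar 0.82 [217.8, 194.9, 247.9, 230.8] 233.7 215.1 [ 590.8 -169.5   65. ]
ink_jar 0.66 [249.8, 163.6, 274.8, 193.3] 262.8 177.2 [ 483.9 -144.1   65. ]
brush 0.84 [195.8, 153.4, 231.2, 233.9] 213.6 200.0 [ 535.  -246.5    5. ]
brush 0.67 [292.8, 237.6, 326.6, 276.4] 317.2 251.7 [592.2  10.4   5. ]
0.8 [[-9.10324359e-01  4.13895593e-01 -8.63847059e-06]
 [ 4.13895593e-01  9.10324358e-01 -4.32866884e-05]
 [-1.00523594e-05 -4.29803517e-05 -9.99999999e-01]] 85.62263375585727
```

Run:
```python
import cv2
i=cv2.imread("pics/top1.png")[70:350,120:500]
cv2.imwrite("pics/top1c.png",cv2.resize(i,(800,589),interpolation=cv2.INTER_CUBIC))
```

```text
(no output)
```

View pics/top1c.png

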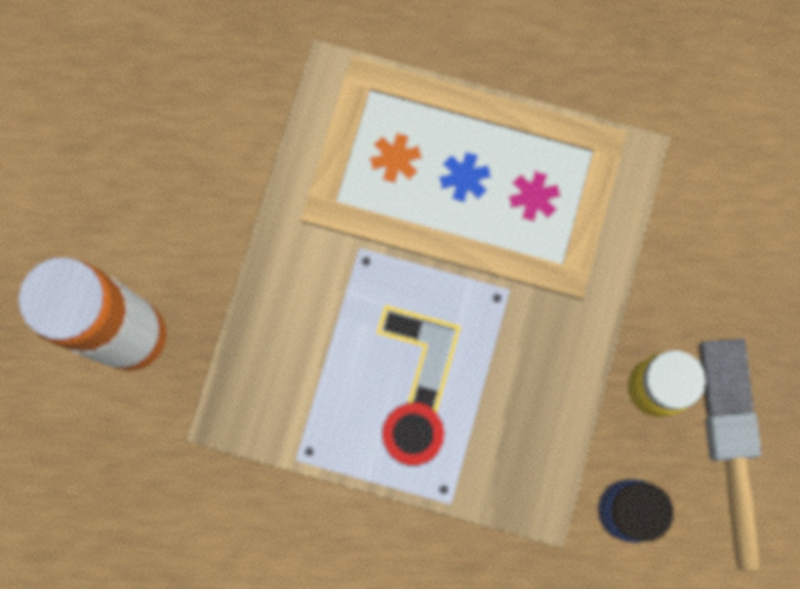

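View pics/scene1.png

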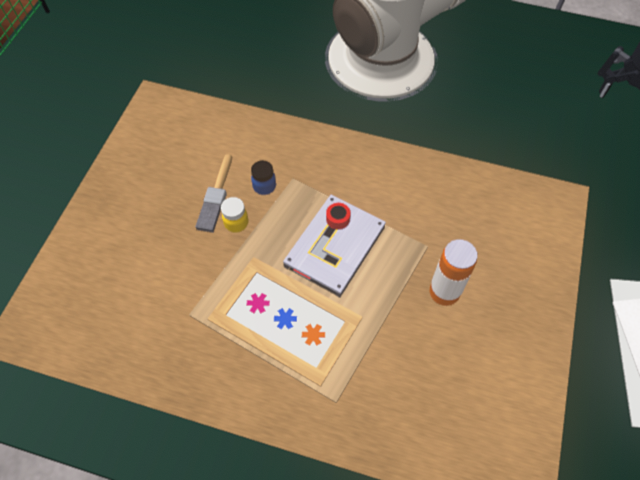

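The top crop shows the knob at full-picture px (316, 276), the plate corners at crop (297,460), (360,249), (509,290) and (452,502), and the slot's outer corner at crop (459,325). The scene view agrees. Next I'll fit the jig pose.

Run:
```python
from h import *
from scipy.optimize import least_squares
im=manip.get_image("top")
C=[(297,460,-90,90,36),(360,249,100,90,36),(509,290,100,-45,36),(452,502,-90,-45,36),(459,325,54,-9,36),(384,307,54,54,36),(378,332,36,54,36),
(313,41,285,190,8),(671,136,285,-150,8),(565,545,-100,-150,8),(190,440,-100,190,8)]
px=np.array([(120+a*.475,70+b*280/589) for a,b,*_ in C]); J=np.array([c[2:] for c in C],float)
def W(p,j):
    c,s=np.cos(p[2]),np.sin(p[2]); return np.array([p[0]+c*j[0]-s*j[1],p[1]+s*j[0]+c*j[1],j[2]])
r=least_squares(lambda p:np.concatenate([proj(im,W(p,j))-q for j,q in zip(J,px)]),[570,20,-.2],x_scale=[1,1,.01],loss="soft_l1")
p=r.x; print(p, np.array([proj(im,W(p,j))-q for j,q in zip(J,px)]).round(1).tolist())
c,s=np.cos(p[2]),np.sin(p[2])
def inv(w): d=np.array(w[:2])-p[:2]; return np.array([c*d[0]+s*d[1],-s*d[0]+c*d[1]])
for cam_,u,v,z in [("top",316.2,276.3,64),("scene",337.8,213,60)]:
    i=manip.get_image(cam_); w=atz(i,u,v,z); print(cam_,w,inv(w))
    if cam_=="scene": print("corners in scene",[proj(i,W(p,j)).round(1).tolist() for j in J[:7]])
np.save("p.npy",p)
```

```text
[ 5.62054757e+02  2.12741673e+01 -2.41837179e-01] [[0.1, -0.1], [-0.0, -0.7], [0.7, -0.6], [0.1, 0.6], [-1.3, 1.6], [0.7, 0.8], [0.8, -1.6], [0.0, -1.1], [-0.6, -0.4], [0.1, 0.8], [-1.2, 0.4]]
top [519.18051809  33.63043132  64.        ] [-44.5857441    1.72888034]
scene [520.62107752  33.61046618  60.        ] [-43.1823241    2.05449108]
corners in scene [[384.7, 220.9], [339.7, 291.6], [282.2, 260.7], [329.6, 193.6], [309.1, 251.5], [335.7, 265.5], [340.1, 258.7]]
```

```bash
cat >> h.py <<'E'
def st():
    p=np.load("p.npy"); s=manip.observe(); c,sn=np.cos(p[2]),np.sin(p[2]); J=np.array([[c,-sn],[sn,c]])
    return p,s,J
def row(jx,jy,z):
    p,s,J=st(); R=np.array(s["ee_rot"]); w=np.r_[p[:2]+J@[jx,jy],z]; pos=np.array(s["position"])
    Rt=np.array([[-J[0,0],J[0,1],0],[-J[1,0],J[1,1],0],[0,0,-1.]])
    print("t",s["time_s"],"jig",(J.T@(pos[:2]-p[:2])).round(1),"z",pos[2].round(1),"open",s["opening"],"F",np.round(s["wrist_force"],1))
    print("cm",(R.T@(w-pos)/10).round(2),"rot",cv2.Rodrigues(R.T@Rt)[0].ravel().round(3))
E
python3 -c "
from h import *
row(-97,1,140)"
```

```text
t 0.95 jig [-434.9  409.9] z 231.3 open 85.51437033531208 F [ 0.2  0.6 -0. ]
cm [-40.73 -33.98   9.13] rot [-0.    -0.    -0.185]
```

jog_arm --pt "-40.7 -33.9 0 0 0 -0.185 0" --pt "-40.7 -33.9 0 0 0 -0.185 0" --pt "-40.7 -33.9 0 0 0 -0.185 0" --pt "-40.7 -33.9 0 0 0 -0.185 0" --pt "-40.7 -33.9 0 0 0 -0.185 0" --pt "-40.7 -33.9 0 0 0 -0.185 0" --pt "-40.7 -33.9 0 0 0 -0.185 0" --pt "-40.7 -33.9 0 0 0 -0.185 0" --pt "-40.7 -33.9 0 0 0 -0.185 0" --pt "-40.7 -33.9 0 0 0 -0.185 0"

```text
time_s: 1.78
position: [418.1, 148.9, 231.6]
ee_rot: [[-0.971, 0.239, 0.001], [0.239, 0.971, 0.0], [-0.001, 0.0, -1.0]]
wrist_force: [0.9, 1.2, -0.4]
opening: 0.2
grasp_force: 0.0
```

```bash
python3 -c "
from h import *
row(-97,1,100)"
```

```text
t 1.7833 jig [-170.3   89.4] z 231.6 open 0.22945688037074796 F [ 0.9  1.2 -0.4]
cm [-7.32 -8.85 13.17] rot [0.    0.001 0.   ]
```

jog_arm --pt "-7.3 -8.8 13 0 0 0 0" --pt "-7.3 -8.8 13 0 0 0 0" --pt "-7.3 -8.8 13 0 0 0 0" --pt "-7.3 -8.8 13 0 0 0 0" --pt "-7.3 -8.8 13 0 0 0 0" --pt "-7.3 -8.8 13 0 0 0 0" --pt "-7.3 -8.8 13 0 0 0 0" --pt "-7.3 -8.8 13 0 0 0 0"

```text
time_s: 2.45
position: [468.0, 48.7, 102.8]
ee_rot: [[-0.971, 0.239, 0.002], [0.239, 0.971, 0.0], [-0.002, 0.0, -1.0]]
wrist_force: [0.4, 0.8, -0.6]
opening: -0.3
grasp_force: 0.0
```

```bash
python3 -c "
from h import *
row(-97,1,44); im=manip.get_image('wrist'); save(im,'w1.png')
p,s,J=st()
for n,z in [('knob',60)]:
  for r in manip.masks_of('wrist',n)[:2]:
    v,u=np.nonzero(r['mask']); w=atz(im,u.mean(),v.mean(),z); print(r['score'],r['extent'],w,J.T@(w[:2]-p[:2]))
for q in [(45,0),(45,45),(-44,2)]: print(q,proj(im,np.r_[p[:2]+J@q,36]))
"
```

```text
t 2.45 jig [-97.9   4.1] z 102.8 open -0.26293806798287706 F [ 0.4  0.8 -0.6]
cm [-0.08 -0.31  5.88] rot [0.    0.002 0.001]
0.63 [284.3, 295.9, 308.3, 336.5] [496.89305144  19.6370776   60.        ] [-62.87341457 -17.19481451]
(45, 0) [316.98633636 421.83652983]
(45, 45) [373.06259919 421.85547981]
(-44, 2) [319.44092435 325.56593916]
```

View pics/w1.png

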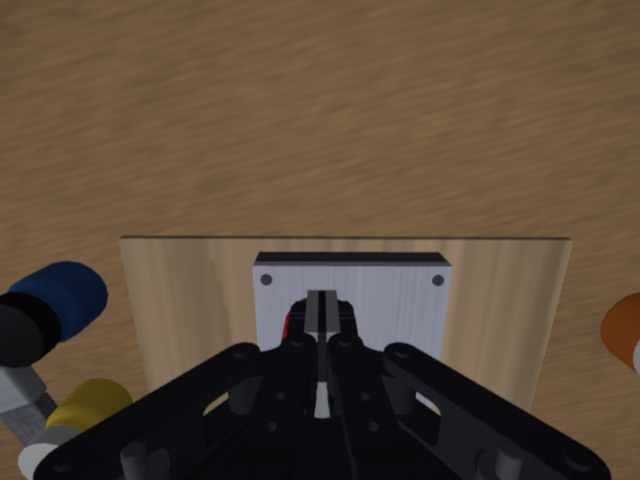

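The wrist view shows the knob mostly hidden behind the shut fingers, its left edge at px 284. That agrees with jig y≈2. I'll descend behind it.

jog_arm --pt "-0.1 -0.3 3 0 0 0 0" --pt "-0.1 -0.3 5.0 0 0 0 0" --pt "-0.1 -0.3 5.8 0 0 0 0" --pt "-0.1 -0.3 5.8 0 0 0 0" --pt "-0.1 -0.3 5.8 0 0 0 0"

```text
time_s: 2.97
position: [468.2, 45.1, 44.3]
ee_rot: [[-0.971, 0.239, 0.001], [0.239, 0.971, -0.0], [-0.001, 0.0, -1.0]]
wrist_force: [0.9, 1.0, -0.2]
opening: 0.5
grasp_force: 0.0
```

jog_arm --pt "-0.3 0 0 0 0 0 0" --pt "-0.6 0 0 0 0 0 0" --pt "-0.9 0 0 0 0 0 0" --pt "-1.2 0 0 0 0 0 0" --pt "-1.5 0 0 0 0 0 0" --pt "-1.8 0 0 0 0 0 0" --pt "-2.1 0 0 0 0 0 0" --pt "-2.4 0 0 0 0 0 0" --pt "-2.7 0 0 0 0 0 0" --pt "-3.0 0 0 0 0 0 0"

```text
time_s: 3.8
position: [497.2, 37.5, 43.3]
ee_rot: [[-0.971, 0.239, -0.0], [0.239, 0.971, -0.0], [0.0, -0.0, -1.0]]
wrist_force: [-2.2, 1.0, 1.1]
opening: 0.1
grasp_force: 0.7
```

```bash
python3 -c "
from h import *
row(8,1,44); im=manip.get_image('top'); save(im,'t2.png')
p,s,J=st()
for r in manip.masks_of('top','knob')[:2]:
    v,u=np.nonzero(r['mask']); w=atz(im,u.mean(),v.mean(),60); print(r['score'],r['extent'],w,J.T@(w[:2]-p[:2]))
i=im['frame'][170:320,240:420,::-1]; cv2.imwrite('pics/t2c.png',cv2.resize(i,(720,600),interpolation=cv2.INTER_CUBIC))
"
```

```text
t 3.8 jig [-66.9   0.2] z 43.3 open 0.09845452137740465 F [-2.2  1.   1.1]
cm [-7.49  0.08 -0.08] rot [-0. -0.  0.]
```

View pics/t2c.png

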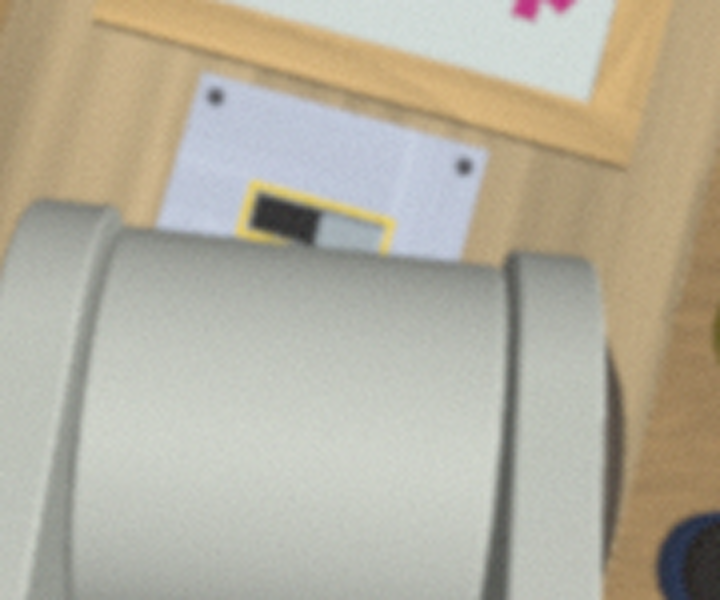

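The arm hides the knob in the top view; only the short leg shows (crop 250–390, 185–250). The 2–3 N force says the fingers are in contact. I'll keep pushing and check with the scene camera.

jog_arm --pt "-0.4 0 0 0 0 0 0" --pt "-0.8 0 0 0 0 0 0" --pt "-1.2 0 0 0 0 0 0" --pt "-1.6 0 0 0 0 0 0" --pt "-2.0 0 0 0 0 0 0" --pt "-2.4 0 0 0 0 0 0" --pt "-2.8 0 0 0 0 0 0" --pt "-3.2 0 0 0 0 0 0" --pt "-3.6 0 0 0 0 0 0" --pt "-4.0 0 0 0 0 0 0"

```text
time_s: 4.73
position: [536.1, 27.9, 43.3]
ee_rot: [[-0.971, 0.239, -0.0], [0.239, 0.971, -0.0], [0.0, -0.0, -1.0]]
wrist_force: [-2.7, 0.4, 0.9]
opening: 0.2
grasp_force: 1.3
```

```bash
python3 -c "
from h import *
row(8,1,44); im=manip.get_image('scene')
p,s,J=st()
for n,z in [('knob',52),('bolt',26)]:
  for r in manip.masks_of('scene',n)[:2]:
    v,u=np.nonzero(r['mask']); w=atz(im,u.mean(),v.mean(),z); print(n,r['score'],r['extent'],J.T@(w[:2]-p[:2]))
i=im['frame'][150:320,240:440,::-1]; cv2.imwrite('pics/s2c.png',cv2.resize(i,(700,595),interpolation=cv2.INTER_CUBIC))
"
```

```text
t 4.7333 jig [-26.8   0.2] z 43.3 open 0.17678341547095133 F [-2.7  0.4  0.9]
cm [-3.48  0.08 -0.08] rot [-0. -0.  0.]
knob 0.85 [312.2, 220.9, 338.8, 251.4] [12.3989532   3.27740798]
knob 0.33 [189.9, 177.7, 430.5, 403.3] [135.62139068  42.6911512 ]
bolt 0.59 [289.0, 249.1, 326.7, 284.1] [86.1204094   3.99191049]
bolt 0.36 [428.5, 240.0, 478.8, 305.4] [-59.86385421 264.16237114]
```

View pics/s2c.png

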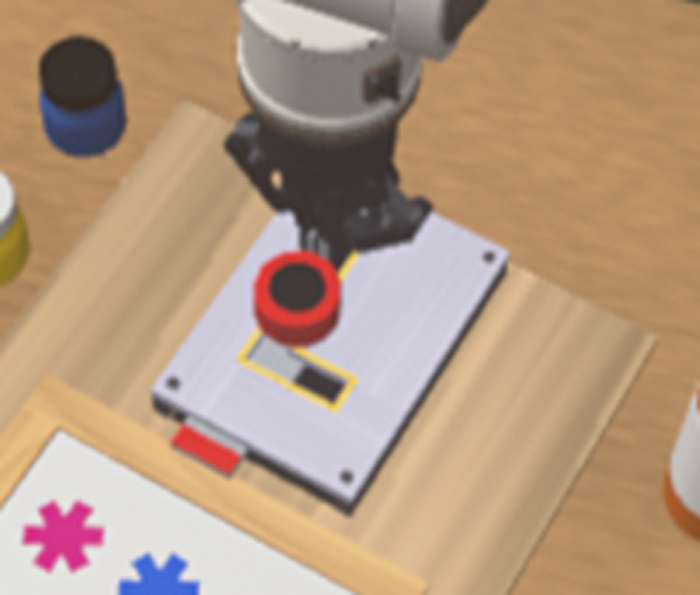

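The scene crop shows the knob at (298,295), sliding upright with about 35 mm left to the corner. The bolt's red end is coming out at (207,450). I'll keep pushing, slower towards the end.

jog_arm --pt "-0.4 0 0 0 0 0 0" --pt "-0.8 0 0 0 0 0 0" --pt "-1.2 0 0 0 0 0 0" --pt "-1.6 0 0 0 0 0 0" --pt "-2.0 0 0 0 0 0 0" --pt "-2.4 0 0 0 0 0 0" --pt "-2.7 0 0 0 0 0 0" --pt "-3.0 0 0 0 0 0 0" --pt "-3.1 0 0 0 0 0 0" --pt "-3.2 0 0 0 0 0 0"

```text
time_s: 5.72
position: [567.0, 20.3, 43.2]
ee_rot: [[-0.971, 0.239, -0.0], [0.239, 0.971, -0.0], [0.0, -0.0, -1.0]]
wrist_force: [-2.3, 0.2, 0.4]
opening: -0.0
grasp_force: 1.2
```

jog_arm --pt "-0.1 0 0 0 0 0 0" --pt "-0.2 0 0 0 0 0 0" --pt "-0.2 0 0 0 0 0 0"

```text
time_s: 5.97
position: [568.9, 19.8, 43.3]
ee_rot: [[-0.971, 0.239, 0.0], [0.239, 0.971, -0.0], [-0.0, -0.0, -1.0]]
wrist_force: [-1.5, 0.0, -0.4]
opening: -0.3
grasp_force: 0.4
```

jog_arm --pt "-0.1 0 0 0 0 0 0" --pt "-0.2 0 0 0 0 0 0" --pt "-0.2 0 0 0 0 0 0"

```text
time_s: 6.22
position: [570.9, 19.4, 43.3]
ee_rot: [[-0.971, 0.239, 0.0], [0.239, 0.971, -0.0], [-0.0, -0.0, -1.0]]
wrist_force: [-1.7, 0.3, -0.4]
opening: 0.0
grasp_force: 0.6
```

jog_arm --pt "-0.1 0 0 0 0 0 0" --pt "-0.2 0 0 0 0 0 0" --pt "-0.2 0 0 0 0 0 0"

```text
time_s: 6.47
position: [572.2, 19.1, 43.2]
ee_rot: [[-0.971, 0.239, -0.002], [0.239, 0.971, 0.0], [0.002, -0.0, -1.0]]
wrist_force: [-7.7, 1.9, 4.5]
opening: -0.2
grasp_force: 4.2
```

jog_arm --pt "-0.1 0 0 0 0 0 0" --pt "-0.1 0 0 0 0 0 0"

```text
time_s: 6.63
position: [572.3, 19.1, 43.2]
ee_rot: [[-0.971, 0.239, -0.003], [0.239, 0.971, 0.001], [0.003, -0.0, -1.0]]
wrist_force: [-16.8, 2.8, 8.8]
opening: 0.3
grasp_force: 8.2
```

```bash
python3 -c "
from h import *
row(8,1,44); im=manip.get_image('scene'); save(im,'s3.png')
p,s,J=st()
for n,z in [('knob',52)]:
  for r in manip.masks_of('scene',n)[:1]:
    v,u=np.nonzero(r['mask']); w=atz(im,u.mean(),v.mean(),z); print(n,r['score'],r['extent'],J.T@(w[:2]-p[:2]))
"
```

```text
t 6.6333 jig [10.5  0.3] z 43.2 open 0.27235749482434574 F [-16.8   2.8   8.8]
cm [ 0.25  0.07 -0.08] rot [-0.    -0.003  0.   ]
knob 0.81 [302.1, 235.0, 327.5, 263.5] [49.43115121  1.81853813]
```

The knob is at the corner stop: the force rose and jig x reads about 48. I'll back off and go around to the −y side.

jog_arm --pt "0.5 0 0 0 0 0 0" --pt "1.5 0 0 0 0 0 0" --pt "2.5 0 0 0 0 0 0" --pt "2.5 -2 0 0 0 0 0" --pt "2.5 -4 0 0 0 0 0" --pt "2.5 -5.6 0 0 0 0 0" --pt "2.5 -5.6 0 0 0 0 0" --pt "2.5 -5.6 0 0 0 0 0"

```text
time_s: 7.4
position: [535.5, -30.0, 43.5]
ee_rot: [[-0.971, 0.241, 0.0], [0.241, 0.971, -0.0], [-0.0, 0.0, -1.0]]
wrist_force: [-0.8, 0.7, -0.6]
opening: -0.2
grasp_force: 0.0
```

```bash
python3 -c "
from h import *
row(47,-56,44); im=manip.get_image('scene')
p,s,J=st()
for n,z in [('knob',52)]:
  for r in manip.masks_of('scene',n)[:1]:
    v,u=np.nonzero(r['mask']); w=atz(im,u.mean(),v.mean(),z); print(n,r['score'],r['extent'],J.T@(w[:2]-p[:2]))
i=im['frame'][150:320,240:440,::-1]; cv2.imwrite('pics/s4c.png',cv2.resize(i,(700,595),interpolation=cv2.INTER_CUBIC))
"
```

```text
t 7.4 jig [-13.5 -56.1] z 43.5 open -0.15153424001540836 F [-0.8  0.7 -0.6]
cm [-6.05  0.02 -0.05] rot [ 0.     0.    -0.001]
knob 0.56 [300.3, 234.8, 332.0, 261.1] [48.2098445   2.13901407]
```

View pics/s4c.png

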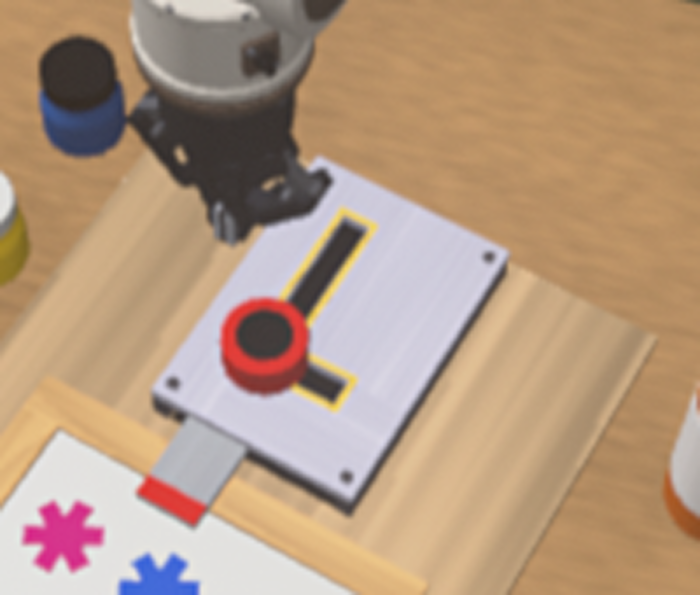

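The scene crop shows the knob upright at the corner (265,335). The bolt's red end covers the frame's rim at (172,500). Now I'll go alongside the knob and push sideways.

jog_arm --pt "-2 0 0 0 0 0 0" --pt "-4 0 0 0 0 0 0" --pt "-5.5 0 0 0 0 0 0" --pt "-6 0 0 0 0 0 0" --pt "-6 0 0 0 0 0 0" --pt "-6 0.3 0 0 0 0 0" --pt "-6 0.6 0 0 0 0 0" --pt "-6 0.9 0 0 0 0 0" --pt "-6 1.2 0 0 0 0 0" --pt "-6 1.5 0 0 0 0 0"

```text
time_s: 8.33
position: [597.6, -29.0, 43.5]
ee_rot: [[-0.971, 0.239, 0.0], [0.239, 0.971, -0.0], [-0.0, -0.0, -1.0]]
wrist_force: [0.7, -0.8, -0.1]
opening: -0.1
grasp_force: 0.0
```

jog_arm --pt "0 0.3 0 0 0 0 0" --pt "0 0.6 0 0 0 0 0" --pt "0 0.9 0 0 0 0 0" --pt "0 1.2 0 0 0 0 0" --pt "0 1.5 0 0 0 0 0"

```text
time_s: 8.75
position: [601.5, -14.8, 43.4]
ee_rot: [[-0.971, 0.24, -0.0], [0.24, 0.971, -0.0], [-0.0, -0.0, -1.0]]
wrist_force: [-0.3, -1.2, 1.0]
opening: -0.2
grasp_force: 0.8
```

```bash
python3 -c "
from h import *
row(47,7,44); im=manip.get_image('scene')
p,s,J=st()
for n,z in [('knob',52)]:
  for r in manip.masks_of('scene',n)[:1]:
    v,u=np.nonzero(r['mask']); w=atz(im,u.mean(),v.mean(),z); print(n,r['score'],r['extent'],J.T@(w[:2]-p[:2]))
"
```

```text
t 8.75 jig [ 46.9 -25.6] z 43.4 open -0.19117774031533352 F [-0.3 -1.2  1. ]
cm [-0.01  3.26 -0.07] rot [-0.  0. -0.]
knob 0.25 [278.8, 269.8, 308.6, 299.7] [138.99860118   9.25971019]
```

jog_arm --pt "0 0.3 0 0 0 0 0" --pt "0 0.6 0 0 0 0 0" --pt "0 0.9 0 0 0 0 0" --pt "0 1.2 0 0 0 0 0" --pt "0 1.5 0 0 0 0 0" --pt "0 1.8 0 0 0 0 0" --pt "0 2.1 0 0 0 0 0" --pt "0 2.4 0 0 0 0 0" --pt "0 2.5 0 0 0 0 0" --pt "0 2.6 0 0 0 0 0"

```text
time_s: 9.68
position: [607.7, 10.5, 43.3]
ee_rot: [[-0.971, 0.239, -0.0], [0.239, 0.971, -0.0], [0.0, -0.0, -1.0]]
wrist_force: [-0.8, -1.1, 0.1]
opening: 0.1
grasp_force: 0.4
```

jog_arm --pt "0 0.1 0 0 0 0 0" --pt "0 0.2 0 0 0 0 0" --pt "0 0.2 0 0 0 0 0"

```text
time_s: 9.93
position: [608.1, 12.4, 43.3]
ee_rot: [[-0.971, 0.239, -0.0], [0.239, 0.971, -0.0], [0.0, -0.0, -1.0]]
wrist_force: [-0.4, -0.2, -1.2]
opening: -0.1
grasp_force: 0.0
```

jog_arm --pt "0 0.1 0 0 0 0 0" --pt "0 0.2 0 0 0 0 0" --pt "0 0.2 0 0 0 0 0"

```text
time_s: 10.18
position: [608.6, 14.3, 43.3]
ee_rot: [[-0.971, 0.239, -0.0], [0.239, 0.971, -0.0], [0.0, -0.0, -1.0]]
wrist_force: [0.1, 0.3, 0.4]
opening: 0.1
grasp_force: 0.2
```

```bash
python3 -c "
from h import *
row(47,7,44); im=manip.get_image('scene')
p,s,J=st()
for n,z in [('knob',52)]:
  for r in manip.masks_of('scene',n)[:1]:
    v,u=np.nonzero(r['mask']); w=atz(im,u.mean(),v.mean(),z); print(n,r['score'],r['extent'],J.T@(w[:2]-p[:2]))
"
```

```text
t 10.1833 jig [46.9  4.4] z 43.3 open 0.12879621057643592 F [0.1 0.3 0.4]
cm [-0.01  0.26 -0.07] rot [-0. -0.  0.]
knob 0.61 [316.5, 248.4, 346.8, 272.9] [53.16476473 46.58443283]
```

jog_arm --pt "0 0.1 0 0 0 0 0" --pt "0 0.2 0 0 0 0 0" --pt "0 0.2 0 0 0 0 0"

```text
time_s: 10.53
position: [609.1, 16.3, 43.3]
ee_rot: [[-0.971, 0.239, -0.0], [0.239, 0.971, -0.0], [0.0, -0.0, -1.0]]
wrist_force: [-0.9, -0.5, 0.2]
opening: -0.1
grasp_force: 0.2
```

jog_arm --pt "0 0.1 0 0 0 0 0" --pt "0 0.2 0 0 0 0 0" --pt "0 0.2 0 0 0 0 0"

```text
time_s: 10.78
position: [609.5, 17.5, 43.5]
ee_rot: [[-0.971, 0.239, -0.0], [0.239, 0.971, -0.001], [-0.0, -0.001, -1.0]]
wrist_force: [-2.3, -7.2, 3.1]
opening: -0.3
grasp_force: 3.6
```

jog_arm --pt "0 0.1 0 0 0 0 0" --pt "0 0.1 0 0 0 0 0"

```text
time_s: 10.95
position: [609.7, 17.8, 43.7]
ee_rot: [[-0.971, 0.24, -0.0], [0.24, 0.971, -0.002], [-0.0, -0.002, -1.0]]
wrist_force: [-5.2, -13.6, 3.7]
opening: -0.0
grasp_force: 6.6
```

The force rose at the end of the leg. Backing off, then lifting clear.

jog_arm --pt "0 -0.5 0 0 0 0 0" --pt "0 -1.5 0 0 0 0 0" --pt "0 -3 0 0 0 0 0" --pt "0 -5 0 0 0 0 0" --pt "2 -5 -2 0 0 0 0" --pt "5 -5 -5 0 0 0 0" --pt "8 -5 -8 0 0 0 0" --pt "12 -5 -11 0 0 0 0" --pt "15 -5 -13 0 0 0 0" --pt "15 -5 -13 0 0 0 0"

```text
time_s: 11.78
position: [449.5, 6.5, 177.6]
ee_rot: [[-0.971, 0.239, 0.005], [0.239, 0.971, -0.001], [-0.005, 0.001, -1.0]]
wrist_force: [-0.3, -0.2, 1.8]
opening: 0.0
grasp_force: 0.0
```

```bash
python3 -c "
from h import *
row(47,7,44); im=manip.get_image('scene')
p,s,J=st()
for n,z in [('knob',52)]:
  for r in manip.masks_of('scene',n)[:1]:
    v,u=np.nonzero(r['mask']); w=atz(im,u.mean(),v.mean(),z); print(n,r['score'],r['extent'],J.T@(w[:2]-p[:2]))
i=im['frame'][150:320,240:440,::-1]; cv2.imwrite('pics/s5c.png',cv2.resize(i,(700,595),interpolation=cv2.INTER_CUBIC))
"
```

```text
t 11.7833 jig [-105.8  -41.3] z 177.6 open 0.0051440265613049724 F [-0.3 -0.2  1.8]
cm [-15.21   4.82  13.44] rot [0.001 0.005 0.   ]
knob 0.66 [320.6, 244.1, 353.2, 273.3] [49.18383721 47.47539742]
```

View pics/s5c.png

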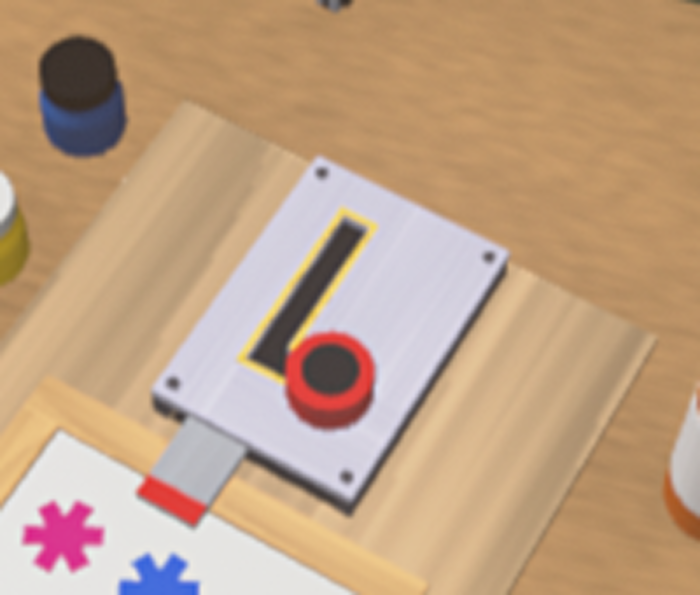

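The scene crop shows the knob seated upright at the end of the short leg (330,380), measured at jig (49, 47). The bolt is still over the rim at (172,500), and the arm is clear.

```bash
python3 -c "
from workcell import manip
print(manip.sign_off())"
```

```text
the job is handed in; nothing more can be done
None
```

The stencil frame is locked: the knob was pushed to the corner and then to the end of the short leg, the bolt covers the frame's rim, the jars, can and brush were not touched, and the job was handed in at about 12 s.

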